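Put a vial away in the push-release vial safe

TASK

Put the small vial that stands on the worktop away in the vial safe: push the round release button gently down until the latch lets go, take the hand out of the way so that the sprung lid pops fully open with nothing touching it, and stand the vial upright at the bottom of its well. Then swing the lid back down and press it, firmly but not hard, until the latch catches and holds it shut. Never force the button or the lid, never tip the vial over, and leave the bottle, the ampoule tray and the syringe where they are.

Things in the scene. Friction and masses are not known exactly. Their poses are not given: they have to be found in the camera images.
- vial_safe: White box fixed on the worktop: 110 mm along own x, 140 along y, 66 high; latch housing (52 x 56, 84 mm high) on its front covers x -118 to -66, y -28 to 28 mm. Origin: centre of the box's underside on the worktop, z up. Own -x points to the housing (world -y, roughly: the robot's right), +x to the lid's hinge. Inside, a grey insert, top at 38 mm, holds the well.
- latch_deck (a point): Centre of the flat top of the latch housing (x -94, y 0, z 84 mm of the safe), under the release button. The steel button, 24 mm across, rises straight up from here, its top 10 to 22 mm above this point: the height differs from safe to safe and is not measured, so it must be found by touch.
- release_button (a joint): Depth of the release button (m): 0 up, 0.008 at its hard stop. Pressed straight down against a spring (3.6 N + 0.9 N/mm). The latch lets go at about 6 to 7 mm (6 to 9.5 N; the lid eases up 0.02 rad just before); at the stop (11 N) the force climbs steeply; over 18 N would damage it. It also dips when the lid snaps past the bolt.
- safe_lid (a joint): Lid angle (rad): 0 shut (latched: rests near 0.004), 1.65 fully open, just past upright, where it stays. A spring opens it in about 0.7 s and resists closing with 1 to 2.5 N at the free edge. To latch, its nose must push the bolt back: from 0.13 rad the force grows to about 14 N at 85 mm from the hinge, the bolt snaps over near 0.05 rad, stop at -0.025. At most 25 N.
- lid_hinge (a point): Middle of the lid's hinge line, which runs along the safe's own y at its x = +55, z = 68 mm. The lid is a 4 mm plate, white frame with clear window, 140 mm wide, reaching 110 mm from the hinge line (116 at the steel nose in the middle of its front edge). Shut it points to the safe's -x; it opens upward, its free edge rising.
- lid_press (a point): Point on the outer (upper when shut) face of the lid, middle of its width, 85 mm from the hinge line; it moves with the lid. The outer face is 2 mm above the hinge line when shut. The bolt overlaps the lid from 107 mm on, and the housing beyond it stands 14 mm higher than the lid, so press nearer the hinge than that.
- well_floor (a point): Centre of the floor of the round well in the insert: 29 mm wide, 26 mm deep, with a 2 mm chamfer at the mouth; floor 12 mm above the worktop, at x -12, y 0 mm of the safe. A vial standing in it stays 4 mm under the lid.
- vial: Small glass vial with a flip-off cap, 24 mm across, 50 mm tall, about 30 g, standing upright on the worktop to the right of the safe. Origin: centre of its underside, z up.
- bottle: Clear infusion bottle, 62 mm across, 150 mm tall, to the left of the safe; leave it alone. Origin: centre of its underside.
- ampoule_tray: Low tray of ampoules, 95 x 118 x 26 mm, to the left of the safe; leave it alone. Origin: centre of its underside.
- syringe: Syringe lying to the right of the vial, 115 mm long, 30 mm over its flange, 19 mm high; leave it alone. Origin: centre of its underside; long axis along own y.
Things that resemble listed ones, but are neither listed nor needed, are in the scene too. There is more than one size of the vial_safe; the job needs the larger.

How it is judged (in metres and radians):
On the way, in this order (a step that is already met when the one before it is completed fails the run):
1. the latch is released and the lid has popped fully open (value of joint safe_lid above 1.5 rad), for 0.2 s.
2. the vial stands at the bottom of the well, let go, with the lid open (horizontal distance between vial and well_floor below 0.006 m and z of vial in the frame of well_floor below 0.005 m and angle between vial's own z axis and vertical below 0.2 rad and contact force between the fingers and vial below 0.1 N and value of joint safe_lid above 1.2 rad), for 0.2 s.
At the end, for the whole second after the job is handed in: The lid is shut and held by the latch (angle under 0.015 rad, button back up within 1 mm), and the vial stands still in the well: within 6 mm of its centre, its underside within 5 mm of the floor, tilted less than 0.2 rad (value of joint safe_lid below 0.015 rad and value of joint release_button below 0.001 m and linear speed of vial below 0.02 m/s and horizontal distance between vial and well_floor below 0.006 m and z of vial in the frame of well_floor below 0.005 m and angle between vial's own z axis and vertical below 0.2 rad); the robot touches nothing.
It fails at once if the release button is pushed with more than 18 N (contact force between any of the fingers, the arm and release_button above 18 N).
It fails at once if the lid is pushed with more than 25 N (contact force between any of the fingers, the arm and safe_lid above 25 N).
It fails at once if the lid is touched while it pops open (before the vial is in the well) (velocity of joint safe_lid above 0.3 rad/s and distance between vial and well_floor above 0.03 m and contact force between any of the fingers, the arm and safe_lid above 1 N).
It fails at once if the vial is tipped over (more than 0.6 rad) (angle between vial's own z axis and vertical above 0.6 rad).
It fails at once if the bottle, the ampoule tray or the syringe is moved by more than 20 mm (distance of any of bottle, ampoule_tray, syringe from where it was at the start of the episode above 0.02 m).
It also fails if it takes over 64 s, if anything falls off the work surface, if the arm or the gripper's body presses on something with over 40 N, if the wrist force passes 120 N, or if a joint passes its speed limit or range.

ROBOT

A 6-joint arm with a two-finger parallel gripper is mounted at the origin on a cart in front of the work surface, level with it; the furniture and walls round the work are solid. World frame = base frame: x ahead of the robot, y to its left, z up, the work surface at z = 0. Lengths are in m, angles in degrees, forces in N, time in s.
With the tool pointing down it reaches from about 0.375 to 0.9 m from the base axis. Payload 3.1 kg.
Tool frame: the origin (TCP) lies on the centre line of the jaws, within the pads' length; the fingertips stand 8 mm ahead of it and the grasp point (between the pads) lies 11 mm behind it (bot.tip_extent is the distance from the TCP to the fingertips, in m); z points along the fingers, y is the line along which they close (so a half turn about z gives the same grasp; the last joint's range is limited). The gripper opens to 87 mm and grips with 3 to 60 N. Pads are 19 mm wide; open, the fingers measure 117 mm over their backs; the gripper's body (75 mm by 190 mm) begins 51 mm behind the grasp point.
Start: joints at [56.923, 30.224, 82.088, -0, 67.689, -10.227], TCP at [0.243, 0.576, 0.231] pointing down, gripper open.
Joint ranges: [-176.69, 176.69], [-43.24, 126.21], [12.49, 139.97], [-82, 262], [0, 151.66], [-163.58, 163.58]. Speed limits (degrees/s): [159.86, 159.86, 180, 180, 180, 180].

INTERFACE

Orientations are given as a 3x3 rotation matrix whose columns are the frame's x, y, z axes.
In Python, from rig import bot, vision, workorder gives the robot as it stands.
- The arm moves only by the shell command python3 -m handwheel 'ROWS'. ROWS is JSON, a list of rows, each an object with "delta_rot": the turn, a rotation vector about the tool's x, y, z in rad, a list of three; "xyz": the shift along the tool's x, y, z in mm, a list of three; "hand": the closure, from -1 (fully open) to 1 (shut). A call has exactly 5 rows; each row is the pose to reach, as a shift and turn from the pose commanded when the call began, along the tool's axes at that moment; what a row does not reach only later rows make up. A row lasts 1/8 s, in which the tool goes at most 62.5 mm and 10.7 degrees, less where a joint would pass 70% of its speed; a pose out of reach is approached as far as the arm can. A call with a gripper value outside its range is refused whole. The fingers move at their own pace and stop on an object; the grip force is fixed at half the most. Time passes only in rows, so rows that repeat a pose let the fingers close, or fill a call up. It gives the time, the measured TCP pose, the force, the opening and the grip force at its end, in the units of the state.
- bot.read_state(): the state, without advancing time (a new reading comes with each control period).
- vision.capture(name): name is "side" or "top" or "wrist"; returns the picture (400x640x3 uint8, red, green, blue); there is no depth.
- vision.camera_model(name): a dict with "camera_matrix" (3x3 intrinsics, pixels), "camera_from_world" (4x4, takes a point from world to camera coordinates). Camera axes: x right, y up, looking along -z (the intrinsics and any distortion apply to the point x, -y, -z); pixel columns grow to the right and rows downward; lengths in m; the calibration is good to about 2 mm. A picture is of the moment at which its call begins: read the wrist's pose just before it. camera_model takes no time and is no camera call; for the wrist camera it gives the pose at the moment of the call.
- workorder.hand_in(): hands the job in; it is judged then, once.
The state is a dict: "time_s": time; "joint_positions": joint angles; "qvel": joint speeds; "tau": joint torques, N m; "position": TCP position; "tcp_rot": TCP orientation; "force": force on the tool from outside, world axes, zero at the start; "moment": the same for the moment, N m; "opening": opening from 0.0 (shut) to 1.0 (fully open); "grasp_force": force on a finger pad.
Only numpy, scipy, OpenCV 4.12 (cv2) and the standard library are available. Lean on these libraries where they do the work, as an engineer would, in place of code of your own. Each camera call takes 0.05 s, during which the arm holds its last target. There are 200 camera calls.

## Working session

There is one attempt and no reset: what is moved stays moved. The work goes in short steps, Python scripts to look and compute and a shell command to move; the robot and the scene stay as the last step left them, time stands still between calls to the robot, and variables do not carry over. Pictures are saved under pics/ and viewed, at most 10 in all, crops included, and the job is handed in when it is done.

```bash
ls; mkdir -p pics
python3 - <<'E'
from rig import bot,vision
import cv2
s=bot.read_state();print(s['time_s'],s['position'],s['tcp_rot'],s['opening'],bot.tip_extent)
for n in("top","side"):
    cv2.imwrite(f"pics/{n}0.png",vision.capture(n)[...,::-1]); m=vision.camera_model(n);print(m)
E
```

```text
pics
0.0 [0.24225771 0.57535071 0.22956793] [[-9.21533721e-01  3.88296515e-01 -1.19019074e-03]
 [ 3.88298142e-01  9.21532014e-01 -1.81658237e-03]
 [ 3.91426270e-04 -2.13619076e-03 -9.99997642e-01]] 0.999164256287054 0.008
{'camera_matrix': array([[450.19954103,   0.        , 312.5588293 ],
       [  0.        , 450.19954103, 199.92142265],
       [  0.        ,   0.        ,   1.        ]]), 'camera_from_world': array([[ 0.05234271, -0.9986279 , -0.0016019 , -0.06061268],
       [ 0.97349716,  0.05066775,  0.22301581, -0.52373354],
       [-0.22262864, -0.0132327 ,  0.97481351, -1.36094333],
       [ 0.        ,  0.        ,  0.        ,  1.        ]])}
{'camera_matrix': array([[369.48469236,   0.        , 320.27748944],
       [  0.        , 369.48469236, 206.88468111],
       [  0.        ,   0.        ,   1.        ]]), 'camera_from_world': array([[ 0.98863468, -0.14942021, -0.01658495, -0.51116687],
       [ 0.0866833 ,  0.47642426,  0.87493196, -0.12185839],
       [-0.12283105, -0.86642572,  0.48396178, -1.03935506],
       [ 0.        ,  0.        ,  0.        ,  1.        ]])}
```

View pics/top0.png

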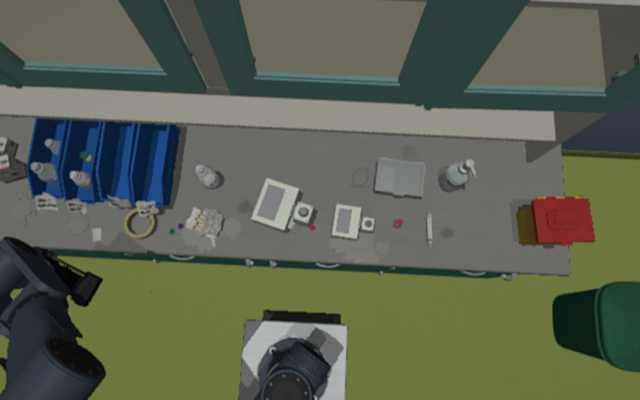

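View pics/side0.png

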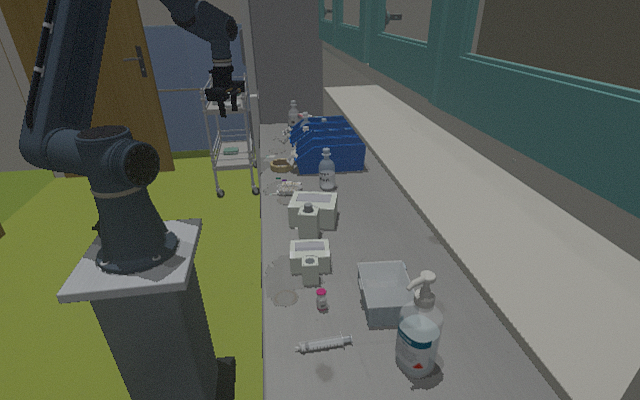

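The larger safe is at top (276,205) with its housing at (303,213). The smaller one, at (347,222), is a decoy. Vial candidates are the magenta caps at top (398,223) and (312,228), so I'll enlarge that area.

```bash
cat > h.py <<'E'
import numpy as np,cv2
from rig import bot,vision
def ray(m,u,v):
    K=m['camera_matrix'];T=m['camera_from_world'];R=T[:3,:3];c=-R.T@T[:3,3]
    d=np.array([(u-K[0,2])/K[0,0],-(v-K[1,2])/K[1,1],-1]);return c,R.T@d
def atz(m,u,v,z):
    c,d=ray(m,u,v);return c+d*(z-c[2])/d[2]
def proj(m,p):
    q=m['camera_from_world']@np.append(p,1);K=m['camera_matrix'];return np.array([K[0,2]+K[0,0]*q[0]/-q[2],K[1,2]+K[1,1]*-q[1]/-q[2]])
E
python3 - <<'E'
from h import *
a=cv2.imread('pics/top0.png')[160:260,240:440];b=cv2.imread('pics/side0.png')[170:320,260:400]
a=cv2.resize(a,(800,400),interpolation=cv2.INTER_CUBIC)
cv2.imwrite('pics/c1.png',a)
m=vision.camera_model('top')
for u,v,z in[(398,223,.05),(312,228,.05),(312,228,.01),(303,212,.1),(276,205,.07),(367,224,.09)]:print(u,v,atz(m,u,v,z))
s=vision.camera_model('side');print(atz(s,322,293,.05))
E
```

```text
398 223 [ 0.46802092 -0.30465937  0.05      ]
312 228 [ 0.43812673 -0.0360602   0.05      ]
312 228 [ 0.44467448 -0.03560255  0.01      ]
303 212 [ 0.47768247 -0.0066964   0.1       ]
276 205 [0.50151858 0.07976331 0.07      ]
367 224 [ 0.45260957 -0.20316992  0.09      ]
[ 0.4741666  -0.31423731  0.05      ]
```

View pics/c1.png

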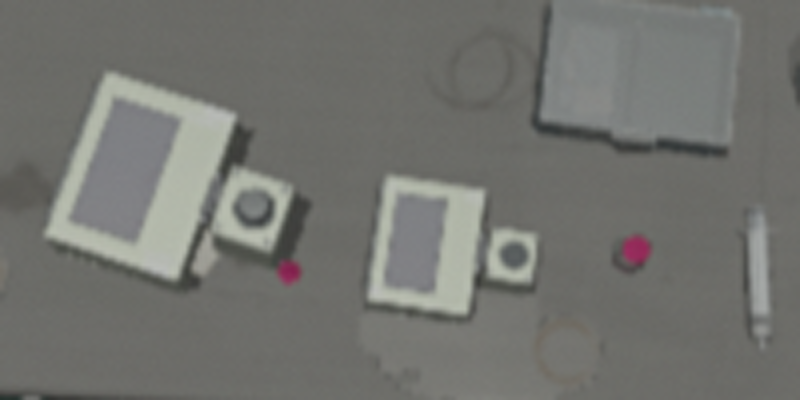

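The magenta item at top (312,228) is a flat loose cap. The one at (398,223) stands tall with the syringe on its right, so it is the vial. Next I'll fit the safe's pose from its corners in this crop.

Run:
```python
from h import *
from scipy.optimize import least_squares
m=vision.camera_model('top')
P=np.array([[55,-70,70],[-55,-70,70],[-55,70,70],[55,70,70],[-118,-28,84],[-118,28,84],[-66,28,84]])/1e3
U=np.array([[107,72],[238,115],[183,283],[47,240],[298,185],[276,258],[213,240]])/4+[240-.4,160-.4]
def W(x,p):c,s=np.cos(x[2]),np.sin(x[2]);return np.array([x[0]+c*p[0]-s*p[1],x[1]+s*p[0]+c*p[1],p[2]])
f=lambda x:np.concatenate([proj(m,W(x,p))-u for p,u in zip(P,U)])
r=least_squares(f,[.48,.08,1.5]);print(r.x,np.degrees(r.x[2]),r.fun.round(1))
print('btn',W(r.x,[-.094,0,.084]),'well',W(r.x,[-.012,0,.012]),'press',W(r.x,[-.03,0,.07]))
s=vision.camera_model('side')
print(proj(s,W(r.x,[-.094,0,.1])))
```

```text
[0.50417072 0.08120663 1.30581285] 74.81756486408364 [ 0.1  0.7  0.3  0.5 -0.4  0.3  0.   0.1  0.2  0.5  0.  -0.7 -0.3 -1.4]
btn [ 0.47955275 -0.00951248  0.084     ] well [0.501028   0.06962546 0.012     ] press [0.49631392 0.05225372 0.07      ]
[307.04585906 205.93685149]
```

```bash
cat >> h.py <<'E'
from scipy.spatial.transform import Rotation as Ro
S=np.array([.5042,.0812,1.3058])
def W(p,x=S):c,s=np.cos(x[2]),np.sin(x[2]);return np.array([x[0]+c*p[0]-s*p[1],x[1]+s*p[0]+c*p[1],p[2]])
def Rdown(sgn,yaw=S[2]): # tool y = sgn * safe y, z down
    y=sgn*np.array([-np.sin(yaw),np.cos(yaw),0]);z=np.array([0,0,-1.]);return np.c_[np.cross(y,z),y,z]
def go(p,R):
    s=bot.read_state();A=s['tcp_rot']
    print('t',s['time_s'],'at',s['position'].round(4),'xyz',(A.T@(p-s['position'])*1e3).round(1),'rot',Ro.from_matrix(A.T@R).as_rotvec().round(3),'F',s['force'].round(1))
E
python3 - <<'E'
from h import *
for g in(1,-1):go(W([-.097,0,.160]),Rdown(g))
m=vision.camera_model('wrist');s=bot.read_state();c,d=ray(m,320,200)
print('cam in tool',s['tcp_rot'].T@(c-s['position']),s['tcp_rot'].T@d)
# safe x in tool coords for each
for g in(1,-1):print(Rdown(g).T@np.array([np.cos(S[2]),np.sin(S[2]),0]))
E
```

```text
t 0.1 at [0.2423 0.5754 0.2297] xyz [-446.2 -449.7   70.4] rot [-1.000e-03 -2.000e-03 -1.705e+00] F [-0.5 -0.  -1. ]
t 0.1 at [0.2423 0.5754 0.2297] xyz [-446.2 -449.7   70.4] rot [-2.000e-03  1.000e-03  1.437e+00] F [-0.5 -0.  -1. ]
cam in tool [ 0.0684827   0.0004385  -0.15401674] [-0.25637756  0.00217018  0.96659691]
[-1.00000000e+00  2.83576253e-18  0.00000000e+00]
[ 1.00000000e+00 -2.83576253e-18  0.00000000e+00]
```

```bash
python3 -m handwheel '[{"xyz":[-37,-37,0],"delta_rot":[0,0,0.16],"hand":1},{"xyz":[-74,-74,0],"delta_rot":[0,0,0.32],"hand":1},{"xyz":[-111,-111,0],"delta_rot":[0,0,0.48],"hand":1},{"xyz":[-148,-148,0],"delta_rot":[0,0,0.64],"hand":1},{"xyz":[-185,-185,0],"delta_rot":[0,0,0.8],"hand":1}]'
python3 -c "
from h import *
go(W([-.097,0,.160]),Rdown(-1))"
```

```text
time_s: 0.72
position: [0.3416, 0.332, 0.2303]
tcp_rot: [[-0.359, 0.933, -0.0], [0.933, 0.359, -0.0], [-0.0, -0.0, -1.0]]
force: [2.0, 0.2, -0.8]
opening: 0.516
grasp_force: 0.0
t 0.725 at [0.3416 0.332  0.2303] xyz [-370.7    4.5   70.4] rot [-0.     0.     0.632] F [ 2.   0.2 -0.8]
```

```bash
python3 -m handwheel '[{"xyz":[-53,1,0],"delta_rot":[0,0,0.15],"hand":1},{"xyz":[-106,2,0],"delta_rot":[0,0,0.3],"hand":1},{"xyz":[-159,3,0],"delta_rot":[0,0,0.45],"hand":1},{"xyz":[-212,3,0],"delta_rot":[0,0,0.6],"hand":1},{"xyz":[-265,4,0],"delta_rot":[0,0,0.632],"hand":1}]'
python3 -c "
from h import *
go(W([-.097,0,.160]),Rdown(-1))"
```

```text
time_s: 1.35
position: [0.4415, 0.0866, 0.2304]
tcp_rot: [[0.259, 0.966, -0.0], [0.966, -0.259, 0.0], [0.0, -0.0, -1.0]]
force: [0.8, 0.8, 0.5]
opening: 0.02
grasp_force: 0.0
t 1.35 at [0.4415 0.0866 0.2304] xyz [-86.   61.6  70.4] rot [-0.    -0.     0.003] F [0.8 0.8 0.5]
```

```bash
python3 -m handwheel '[{"xyz":[-40,30,0],"delta_rot":[0,0,0],"hand":1},{"xyz":[-86,62,0],"delta_rot":[0,0,0],"hand":1},{"xyz":[-86,62,40],"delta_rot":[0,0,0],"hand":1},{"xyz":[-86,62,70],"delta_rot":[0,0,0],"hand":1},{"xyz":[-86,62,70],"delta_rot":[0,0,0],"hand":1}]'
python3 - <<'E'
from h import *
go(W([-.097,0,.13]),Rdown(-1))
m=vision.camera_model('wrist');cv2.imwrite('pics/w1.png',vision.capture('wrist')[...,::-1])
for p in([-.094,0,.1],[-.118,-.028,.084],[-.118,.028,.084],[-.055,.07,.07],[-.055,-.07,.07]):print(p,proj(m,W(p)).round(1))
E
```

```text
time_s: 1.98
position: [0.4772, -0.0106, 0.1586]
tcp_rot: [[0.258, 0.966, -0.006], [0.966, -0.258, 0.002], [-0.0, -0.006, -1.0]]
force: [0.3, -0.1, 1.3]
opening: 0.008
grasp_force: 0.0
t 1.975 at [ 0.4772 -0.0106  0.1586] xyz [-1.3  2.2 28.6] rot [-0.006  0.     0.004] F [ 0.3 -0.1  1.3]
[-0.094, 0, 0.1] [322.7 213.5]
[-0.118, -0.028, 0.084] [356.4 235.6]
[-0.118, 0.028, 0.084] [288.6 235.2]
[-0.055, 0.07, 0.07] [237.5 156.6]
[-0.055, -0.07, 0.07] [408.5 157.3]
```

View pics/w1.png

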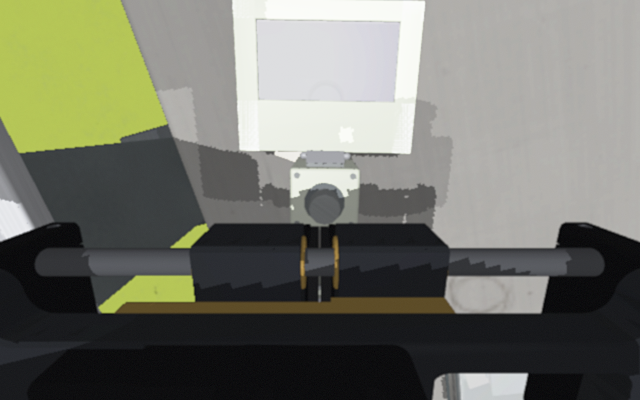

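The wrist view puts the button top at about (324,211) and the lid's front corners at (240,152) and (411,154). That shifts the safe about +2 mm in its x and -1.7 mm in its y. I'll update the pose and go down.

```bash
sed -i 's/^S=.*/S=np.array([.5064,.0827,1.3058])/' h.py; python3 -m handwheel '[{"xyz":[0.5,0,10],"delta_rot":[-0.006,0,0.004],"hand":1},{"xyz":[0.5,0,20],"delta_rot":[-0.006,0,0.004],"hand":1},{"xyz":[0.5,0,30],"delta_rot":[-0.006,0,0.004],"hand":1},{"xyz":[0.5,0,38],"delta_rot":[-0.006,0,0.004],"hand":1},{"xyz":[0.5,0,38],"delta_rot":[-0.006,0,0.004],"hand":1}]'
python3 -c "
from h import *
go(W([-.096,0,.114]),Rdown(-1))"
```

```text
time_s: 2.65
position: [0.4788, -0.0102, 0.1218]
tcp_rot: [[0.261, 0.965, 0.004], [0.965, -0.261, -0.001], [-0.0, 0.004, -1.0]]
force: [-0.3, 0.3, 0.3]
opening: 0.003
grasp_force: 0.0
t 2.65 at [ 0.4788 -0.0102  0.1218] xyz [0.9 2.3 7.9] rot [0.004 0.    0.001] F [-0.3  0.3  0.3]
```

```bash
python3 -m handwheel '[{"xyz":[1,2,2],"delta_rot":[0.004,0,0],"hand":1},{"xyz":[1,2,4],"delta_rot":[0.004,0,0],"hand":1},{"xyz":[1,2,6],"delta_rot":[0.004,0,0],"hand":1},{"xyz":[1,2,8],"delta_rot":[0.004,0,0],"hand":1},{"xyz":[1,2,8],"delta_rot":[0.004,0,0],"hand":1}]'
python3 -m handwheel '[{"xyz":[0,0,1],"delta_rot":[0,0,0],"hand":1},{"xyz":[0,0,2],"delta_rot":[0,0,0],"hand":1},{"xyz":[0,0,3],"delta_rot":[0,0,0],"hand":1},{"xyz":[0,0,4],"delta_rot":[0,0,0],"hand":1},{"xyz":[0,0,4],"delta_rot":[0,0,0],"hand":1}]'
```

```text
time_s: 3.28
position: [0.4814, -0.0099, 0.1144]
tcp_rot: [[0.261, 0.965, 0.002], [0.965, -0.261, -0.0], [-0.0, 0.002, -1.0]]
force: [0.2, 0.4, 0.5]
opening: 0.005
grasp_force: 0.0
time_s: 3.9
position: [0.4816, -0.01, 0.1108]
tcp_rot: [[0.261, 0.965, 0.002], [0.965, -0.261, -0.001], [-0.0, 0.002, -1.0]]
force: [-0.4, -0.2, 5.0]
opening: 0.004
grasp_force: 2.4
```

Contact: 5 N with the tip at about 102.8 mm. I'll ease down from here.

```bash
python3 -m handwheel '[{"xyz":[0,0,1],"delta_rot":[0,0,0],"hand":1},{"xyz":[0,0,2],"delta_rot":[0,0,0],"hand":1},{"xyz":[0,0,3],"delta_rot":[0,0,0],"hand":1},{"xyz":[0,0,3],"delta_rot":[0,0,0],"hand":1},{"xyz":[0,0,3],"delta_rot":[0,0,0],"hand":1}]'
```

```text
time_s: 4.53
position: [0.4816, -0.0099, 0.1078]
tcp_rot: [[0.261, 0.965, 0.002], [0.965, -0.261, -0.001], [-0.0, 0.002, -1.0]]
force: [-1.6, -0.7, 5.4]
opening: 0.006
grasp_force: 2.7
```

```bash
python3 -m handwheel '[{"xyz":[0,0,0.5],"delta_rot":[0,0,0],"hand":1},{"xyz":[0,0,1],"delta_rot":[0,0,0],"hand":1},{"xyz":[0,0,1.5],"delta_rot":[0,0,0],"hand":1},{"xyz":[0,0,1.5],"delta_rot":[0,0,0],"hand":1},{"xyz":[0,0,1.5],"delta_rot":[0,0,0],"hand":1}]'
```

```text
time_s: 5.15
position: [0.4816, -0.01, 0.1065]
tcp_rot: [[0.261, 0.965, 0.002], [0.965, -0.261, -0.001], [-0.0, 0.002, -1.0]]
force: [-1.3, 0.4, 6.8]
opening: 0.004
grasp_force: 3.6
```

Run:
```python
from h import *
cv2.imwrite('pics/w2.png',vision.capture('wrist')[::1,:,::-1])
a=cv2.imread('pics/w2.png');b=cv2.imread('pics/w1.png');print(a[60,320],b[60,320],a[20,250],b[20,250]);print(bot.read_state()['force'])
```

```text
[220 217 216] [224 222 221] [220 212 211] [236 243 240]
[-1.11280423  0.64351434  7.33499096]
```

```bash
python3 -m handwheel '[{"xyz":[0,0,0.5],"delta_rot":[0,0,0],"hand":1},{"xyz":[0,0,1],"delta_rot":[0,0,0],"hand":1},{"xyz":[0,0,1.5],"delta_rot":[0,0,0],"hand":1},{"xyz":[0,0,1.8],"delta_rot":[0,0,0],"hand":1},{"xyz":[0,0,1.8],"delta_rot":[0,0,0],"hand":1}]'
python3 -m handwheel '[{"xyz":[0,0,0.3],"delta_rot":[0,0,0],"hand":1},{"xyz":[0,0,0.5],"delta_rot":[0,0,0],"hand":1},{"xyz":[0,0,0.5],"delta_rot":[0,0,0],"hand":1},{"xyz":[0,0,0.5],"delta_rot":[0,0,0],"hand":1},{"xyz":[0,0,0.5],"delta_rot":[0,0,0],"hand":1}]'
python3 - <<'E'
from h import *
a=vision.capture('wrist')[...,::-1];cv2.imwrite('pics/w3.png',a);b=cv2.imread('pics/w2.png');print(abs(a[:150].astype(int)-b[:150]).mean())
E
```

```text
time_s: 5.82
position: [0.4816, -0.0099, 0.105]
tcp_rot: [[0.261, 0.965, 0.002], [0.965, -0.261, -0.001], [-0.0, 0.003, -1.0]]
force: [-1.6, 0.9, 10.3]
opening: 0.001
grasp_force: 5.1
time_s: 6.45
position: [0.4816, -0.01, 0.1048]
tcp_rot: [[0.261, 0.965, 0.003], [0.965, -0.261, -0.001], [-0.0, 0.003, -1.0]]
force: [-3.2, 0.5, 12.6]
opening: 0.004
grasp_force: 6.3
37.46610416666667
```

The picture changed a lot, so the lid has very likely popped. I'll retract straight up, check, and measure the vial.

```bash
python3 -m handwheel '[{"xyz":[0,0,-10],"delta_rot":[0,0,0],"hand":1},{"xyz":[-10,0,-50],"delta_rot":[0,0,0],"hand":0.5},{"xyz":[-50,0,-90],"delta_rot":[0,0,0],"hand":0},{"xyz":[-100,0,-90],"delta_rot":[0,0,0],"hand":0},{"xyz":[-150,0,-90],"delta_rot":[0,0,0],"hand":0}]'
python3 - <<'E'
from h import *
a=vision.capture('side')[...,::-1];t=vision.capture('top')[...,::-1]
o=np.hstack([cv2.resize(a[150:350,240:390],(450,600),interpolation=cv2.INTER_CUBIC),cv2.resize(t[160:260,250:300],(300,600),interpolation=cv2.INTER_CUBIC)])
cv2.imwrite('pics/c2.png',o)
v=np.array([.470,-.307,.11])
go(v,Rdown(-1,np.radians(65)))
E
```

```text
time_s: 7.12
position: [0.4422, -0.156, 0.1943]
tcp_rot: [[0.26, 0.966, 0.004], [0.966, -0.26, -0.002], [-0.001, 0.004, -1.0]]
force: [0.4, 0.0, -0.0]
opening: 0.373
grasp_force: 0.0
t 7.225 at [ 0.4422 -0.1591  0.1939] xyz [-135.    65.8   84.5] rot [0.004 0.002 0.167] F [-0.2  0.7 -0. ]
```

View pics/c2.png

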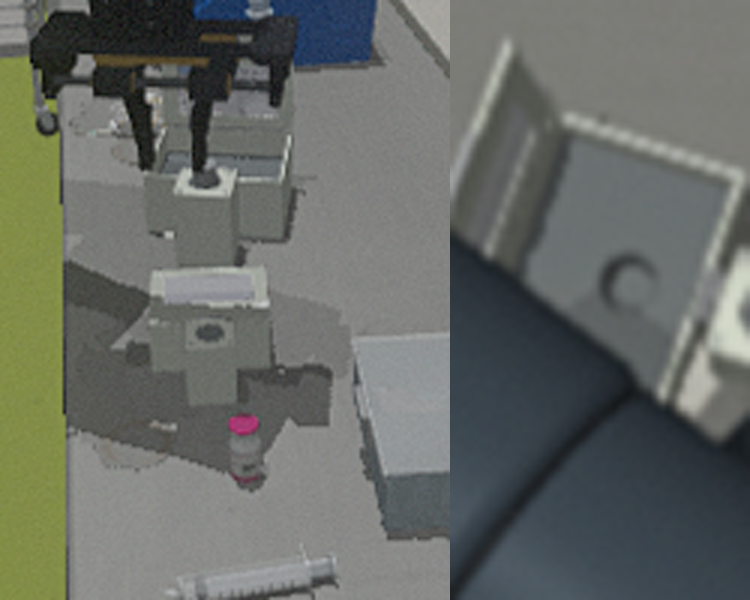

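The lid is fully open and upright, and the well shows at top (279.8,207). Now I'll move above the vial.

```bash
python3 -m handwheel '[{"xyz":[-30,15,0],"delta_rot":[0,0,0],"hand":-0.2},{"xyz":[-70,35,10],"delta_rot":[0,0,0],"hand":-0.2},{"xyz":[-105,50,20],"delta_rot":[0,0,0],"hand":-0.2},{"xyz":[-135,66,34],"delta_rot":[0,0,0],"hand":-0.2},{"xyz":[-135,66,34],"delta_rot":[0,0,0],"hand":-0.2}]'
python3 - <<'E'
from h import *
m=vision.camera_model('wrist');a=vision.capture('wrist')[...,::-1];cv2.imwrite('pics/w4.png',a)
print(proj(m,[.468,-.305,.05]),proj(m,[.474,-.314,.05]))
h=cv2.cvtColor(a,cv2.COLOR_BGR2HSV);k=cv2.inRange(h,(155,100,80),(179,255,255))
n,l,st,c=cv2.connectedComponentsWithStats(k)
for i in range(1,n):
    if st[i,4]>60:print(st[i],c[i],atz(m,*c[i],.05))
go(np.array([.470,-.307,.038]),Rdown(-1))
E
```

```text
time_s: 7.85
position: [0.4711, -0.3035, 0.1584]
tcp_rot: [[0.263, 0.965, 0.001], [0.965, -0.263, 0.0], [0.001, 0.001, -1.0]]
force: [-0.4, 0.6, 0.4]
opening: 0.598
grasp_force: 0.0
[316.49628987 201.35318696] [325.32758246 208.74569059]
[310 189  24  22 413] [321.15012107 199.49152542] [ 0.47259573 -0.3044228   0.05      ]
t 7.9 at [ 0.4706 -0.3018  0.1588] xyz [ -5.4   0.8 120.8] rot [ 0.    -0.002 -0.   ] F [ 0.5  0.6 -0.9]
```

View pics/w4.png

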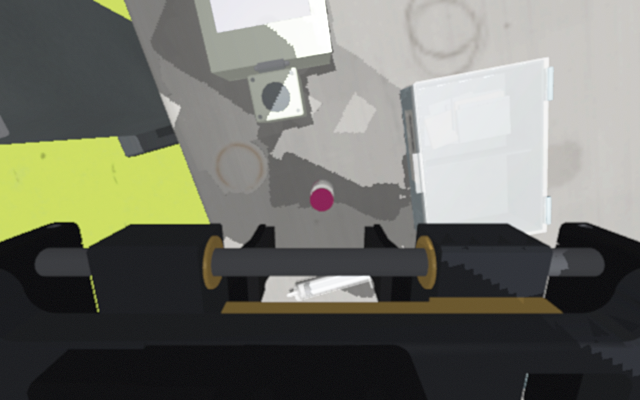

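The vial's cap sits at (321,199), which gives world (0.4726, -0.3044). Moving down.

```bash
python3 -m handwheel '[{"xyz":[-2,1,30],"delta_rot":[0,0,0],"hand":-0.2},{"xyz":[-2,1,60],"delta_rot":[0,0,0],"hand":-0.2},{"xyz":[-2,1,75],"delta_rot":[0,0,0],"hand":-0.2},{"xyz":[-2,1,75],"delta_rot":[0,0,0],"hand":-0.2},{"xyz":[-2,1,75],"delta_rot":[0,0,0],"hand":-0.2}]'
python3 - <<'E'
from h import *
go(np.array([.4725,-.3046,.037]),Rdown(-1))
E
```

```text
time_s: 8.52
position: [0.472, -0.3045, 0.0859]
tcp_rot: [[0.26, 0.965, 0.003], [0.965, -0.26, -0.002], [-0.001, 0.003, -1.0]]
force: [-0.1, 0.1, 0.7]
opening: 0.602
grasp_force: 0.0
t 8.525 at [ 0.472  -0.3045  0.0859] xyz [ 0.1  0.3 48.9] rot [0.003 0.001 0.002] F [-0.1  0.1  0.7]
```

```bash
python3 -m handwheel '[{"xyz":[0,0,20],"delta_rot":[0.003,0,0],"hand":-0.2},{"xyz":[0,0,38],"delta_rot":[0.003,0,0],"hand":-0.2},{"xyz":[0,0,49],"delta_rot":[0.003,0,0],"hand":-0.2},{"xyz":[0,0,49],"delta_rot":[0.003,0,0],"hand":-0.2},{"xyz":[0,0,49],"delta_rot":[0.003,0,0],"hand":0.4}]'
python3 -m handwheel '[{"xyz":[0,0,0],"delta_rot":[0,0,0],"hand":0.6},{"xyz":[0,0,0],"delta_rot":[0,0,0],"hand":0.7},{"xyz":[0,0,0],"delta_rot":[0,0,0],"hand":1},{"xyz":[0,0,0],"delta_rot":[0,0,0],"hand":1},{"xyz":[0,0,0],"delta_rot":[0,0,0],"hand":1}]'
```

```text
time_s: 9.15
position: [0.4717, -0.3047, 0.0361]
tcp_rot: [[0.261, 0.965, -0.001], [0.965, -0.261, -0.0], [-0.0, -0.001, -1.0]]
force: [0.7, -0.1, -0.9]
opening: 0.548
grasp_force: 0.0
time_s: 9.78
position: [0.4716, -0.3046, 0.0361]
tcp_rot: [[0.261, 0.965, -0.001], [0.965, -0.261, -0.0], [-0.0, -0.001, -1.0]]
force: [0.1, -0.8, 2.5]
opening: 0.23
grasp_force: 29.7
```

```bash
python3 -m handwheel '[{"xyz":[0,0,-20],"delta_rot":[0,0,0],"hand":1},{"xyz":[0,0,-70],"delta_rot":[0,0,0],"hand":1},{"xyz":[0,0,-120],"delta_rot":[0,0,0],"hand":1},{"xyz":[0,0,-150],"delta_rot":[0,0,0],"hand":1},{"xyz":[0,0,-150],"delta_rot":[0,0,0],"hand":1}]'
python3 - <<'E'
from h import *
print(bot.read_state()['joint_positions'].round(1))
go(W([-.012,0,.18]),Rdown(1,S[2]-np.radians(9)))
E
```

```text
time_s: 10.4
position: [0.4728, -0.3056, 0.1883]
tcp_rot: [[0.261, 0.965, 0.003], [0.965, -0.261, -0.004], [-0.003, 0.004, -1.0]]
force: [0.2, 0.4, -0.8]
opening: 0.235
grasp_force: 29.6
[-44.2  28.4  93.8  -0.   57.5 -29.1]
t 10.4 at [ 0.4728 -0.3056  0.1883] xyz [371.6 -68.9   7. ] rot [-0.004  0.006 -2.983] F [ 0.2  0.4 -0.8]
```

```bash
python3 -m handwheel '[{"xyz":[37,-7,0],"delta_rot":[0,0,-0.15],"hand":1},{"xyz":[74,-14,0],"delta_rot":[0,0,-0.3],"hand":1},{"xyz":[112,-21,0],"delta_rot":[0,0,-0.45],"hand":1},{"xyz":[149,-28,0],"delta_rot":[0,0,-0.6],"hand":1},{"xyz":[186,-34,0],"delta_rot":[0,0,-0.75],"hand":1}]'
python3 - <<'E'
from h import *
go(W([-.012,0,.18]),Rdown(1,S[2]-np.radians(9)))
E
```

```text
time_s: 11.02
position: [0.4861, -0.1144, 0.1841]
tcp_rot: [[-0.471, 0.882, -0.004], [0.882, 0.471, 0.002], [0.004, -0.003, -1.0]]
force: [-0.5, 1.0, -0.2]
opening: 0.231
grasp_force: 29.6
t 11.025 at [ 0.4861 -0.1144  0.1841] xyz [155.5 102.6   4.4] rot [ 0.003 -0.005 -2.229] F [-0.5  1.  -0.2]
```

```bash
python3 -m handwheel '[{"xyz":[31,20,0],"delta_rot":[0,0,-0.15],"hand":1},{"xyz":[62,41,0],"delta_rot":[0,0,-0.3],"hand":1},{"xyz":[93,61,0],"delta_rot":[0,0,-0.45],"hand":1},{"xyz":[124,82,0],"delta_rot":[0,0,-0.6],"hand":1},{"xyz":[155,102,0],"delta_rot":[0,0,-0.75],"hand":1}]'
python3 -m handwheel '[{"xyz":[0,0,0],"delta_rot":[0,0,-0.15],"hand":1},{"xyz":[0,0,0],"delta_rot":[0,0,-0.3],"hand":1},{"xyz":[0,0,0],"delta_rot":[0,0,-0.45],"hand":1},{"xyz":[0,0,0],"delta_rot":[0,0,-0.6],"hand":1},{"xyz":[0,0,0],"delta_rot":[0,0,-0.75],"hand":1}]'
python3 -m handwheel '[{"xyz":[0,0,0],"delta_rot":[0,0,-0.15],"hand":1},{"xyz":[0,0,0],"delta_rot":[0,0,-0.3],"hand":1},{"xyz":[0,0,0],"delta_rot":[0,0,-0.45],"hand":1},{"xyz":[0,0,0],"delta_rot":[0,0,-0.6],"hand":1},{"xyz":[0,0,0],"delta_rot":[0,0,-0.7],"hand":1}]'
python3 - <<'E'
from h import *
print(bot.read_state()['joint_positions'].round(1))
R=Rdown(1,S[2]-np.radians(9));p=W([-.012,0,.18]);go(p,R)
m=vision.camera_model('wrist');cv2.imwrite('pics/w5.png',vision.capture('wrist')[...,::-1])
print('well mouth',proj(m,W([-.012,0,.038])),'inner front wall top',proj(m,W([-.055,.07,.066])),proj(m,W([-.055,-.07,.066])))
E
```

```text
time_s: 11.65
position: [0.5039, 0.0698, 0.1841]
tcp_rot: [[-0.946, 0.324, -0.005], [0.324, 0.946, 0.001], [0.005, -0.001, -1.0]]
force: [0.4, -0.4, -0.0]
opening: 0.235
grasp_force: 29.6
time_s: 12.28
position: [0.5037, 0.0687, 0.184]
tcp_rot: [[-0.913, -0.408, -0.005], [-0.408, 0.913, 0.001], [0.004, 0.003, -1.0]]
force: [0.9, -0.1, -0.8]
opening: 0.238
grasp_force: 29.6
time_s: 12.9
position: [0.5038, 0.0686, 0.1841]
tcp_rot: [[-0.437, -0.9, -0.005], [-0.9, 0.437, 0.001], [0.002, 0.005, -1.0]]
force: [-0.2, 0.5, 0.1]
opening: 0.233
grasp_force: 29.6
[  -4.9   25.2  101.3    0.    53.8 -159. ]
t 12.9 at [0.5038 0.0686 0.1841] xyz [-2.   1.5  4.1] rot [ 0.005 -0.002 -0.03 ] F [-0.2  0.5  0.1]
well mouth [319.75713742 191.23059579] inner front wall top [387.05837591 138.57495006] [236.96401368 167.49155329]
```

View pics/w5.png

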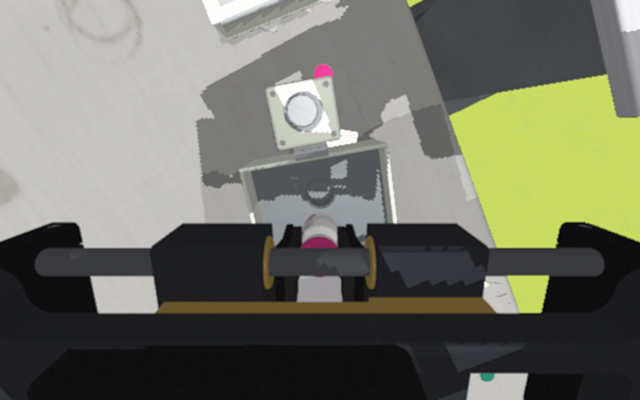

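The well is in view near (318,190), so I'll enlarge that area to refine it.

Run:
```python
import cv2
a=cv2.imread('pics/w5.png')[130:230,225:405];cv2.imwrite('pics/c3.png',cv2.resize(a,(792,440),interpolation=cv2.INTER_CUBIC))
```

```text
(no output)
```

View pics/c3.png

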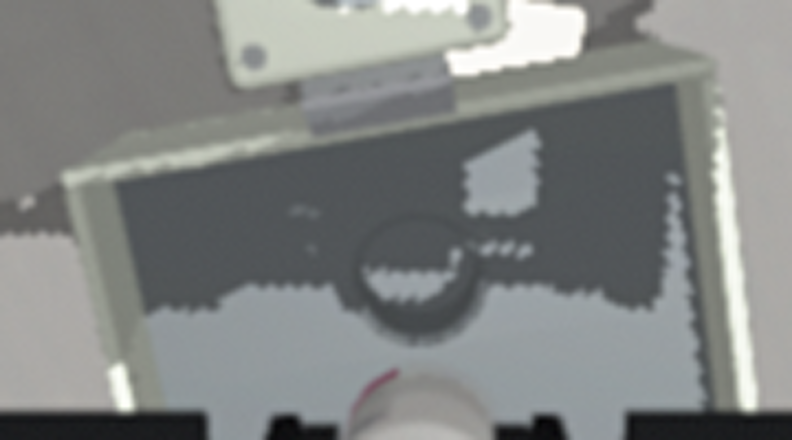

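Run:
```python
from h import *
m=vision.camera_model('wrist');s=bot.read_state()
w=atz(m,319.8,193.2,.038);print('well',w,W([-.012,0,.038]))
print(atz(m,239.8,170.5,.066)-W([-.055,-.07,.066]),atz(m,387.5,144.1,.066)-W([-.055,.07,.066]))
print('vial-bottom meas?',proj(m,s['position']+[0,0,-.036]))
R=Rdown(1,S[2]-np.radians(9));go(np.append(w[:2],.11),R)
```

```text
well [0.50420941 0.07303015 0.038     ] [0.50325713 0.07111888 0.038     ]
[-0.00076899  0.00367784  0.        ] [0.00163658 0.00457741 0.        ]
vial-bottom meas? [318.69517456 224.91777949]
t 12.95 at [0.5038 0.0686 0.1841] xyz [-4.3  1.2 74.1] rot [ 0.005 -0.002 -0.028] F [ 0.5 -1.1 -0.1]
```

```bash
python3 -m handwheel '[{"xyz":[-3,1,20],"delta_rot":[0.005,-0.002,0],"hand":1},{"xyz":[-3,1,50],"delta_rot":[0.005,-0.002,0],"hand":1},{"xyz":[-3,1,80],"delta_rot":[0.005,-0.002,0],"hand":1},{"xyz":[-3,1,100],"delta_rot":[0.005,-0.002,0],"hand":1},{"xyz":[-3,1,100],"delta_rot":[0.005,-0.002,0],"hand":1}]'
python3 - <<'E'
from h import *
m=vision.camera_model('wrist');a=vision.capture('wrist')[...,::-1];cv2.imwrite('pics/w6.png',a)
cv2.imwrite('pics/c4.png',cv2.resize(a[150:270,230:410],(792,528),interpolation=cv2.INTER_CUBIC))
s=bot.read_state();R=s['tcp_rot'];b=s['position']+R@[0,0,.036]
for o in([0,0],[.012,0],[0,.012],[0,-.012]):print('vial bottom',o,((proj(m,b+R@[*o,0])-[230,150])*4.4).round(0))
go(np.array([.5042,.0730,.048]),Rdown(1,S[2]-np.radians(9)))
for o in([0,0],[.0165,0],[0,.0165],[0,-.0165]):print('mouth',o,((proj(m,np.array([.5042,.073,.038])+R@[*o,0])-[230,150])*4.4).round(0))
E
```

```text
time_s: 13.58
position: [0.5032, 0.0718, 0.0835]
tcp_rot: [[-0.441, -0.897, -0.002], [-0.897, 0.441, 0.0], [0.001, 0.002, -1.0]]
force: [0.5, 0.6, -0.3]
opening: 0.237
grasp_force: 29.6
vial bottom [0, 0] [384. 335.]
vial bottom [0.012, 0] [384. 260.]
vial bottom [0, 0.012] [462. 334.]
vial bottom [0, -0.012] [306. 335.]
t 13.625 at [0.5042 0.0718 0.0847] xyz [-1.1  0.6 36.7] rot [-0.001  0.    -0.034] F [-0.3 -0.2 -0.2]
mouth [0, 0] [388. 318.]
mouth [0.0165, 0] [388. 220.]
mouth [0, 0.0165] [490. 318.]
mouth [0, -0.0165] [286. 319.]
```

View pics/c4.png

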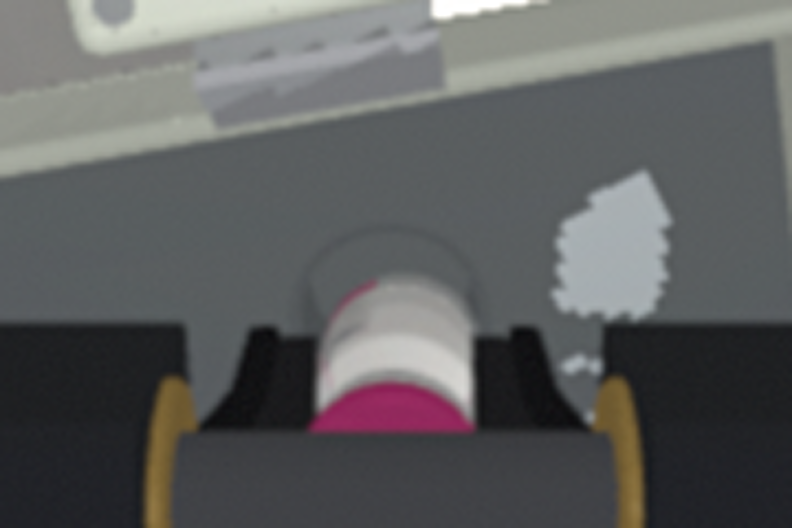

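The vial's bottom arc tops out at about row 275 (centred at column 395), and the well rim at about row 226 (column 388). They line up to within about 1 mm after a small nudge, so I'm lowering.

```bash
python3 -m handwheel '[{"xyz":[1,-0.7,3],"delta_rot":[0,0,0],"hand":1},{"xyz":[1,-0.7,7],"delta_rot":[0,0,0],"hand":1},{"xyz":[1,-0.7,11],"delta_rot":[0,0,0],"hand":1},{"xyz":[1,-0.7,15],"delta_rot":[0,0,0],"hand":1},{"xyz":[1,-0.7,15],"delta_rot":[0,0,0],"hand":1}]'
```

```text
time_s: 14.25
position: [0.5055, 0.0705, 0.0707]
tcp_rot: [[-0.44, -0.898, 0.004], [-0.898, 0.44, -0.0], [-0.002, -0.003, -1.0]]
force: [0.1, 0.4, -0.7]
opening: 0.234
grasp_force: 29.6
```

No contact, and the vial's bottom is already below the insert top. Going on down.

```bash
python3 -m handwheel '[{"xyz":[0,0,5],"delta_rot":[0,0,0],"hand":1},{"xyz":[0,0,10],"delta_rot":[0,0,0],"hand":1},{"xyz":[0,0,15],"delta_rot":[0,0,0],"hand":1},{"xyz":[0,0,19],"delta_rot":[0,0,0],"hand":1},{"xyz":[0,0,19],"delta_rot":[0,0,0],"hand":1}]'
```

```text
time_s: 14.88
position: [0.5055, 0.0705, 0.0515]
tcp_rot: [[-0.44, -0.898, 0.004], [-0.898, 0.44, -0.0], [-0.001, -0.003, -1.0]]
force: [-0.3, 0.2, -0.0]
opening: 0.233
grasp_force: 29.6
```

```bash
python3 -m handwheel '[{"xyz":[0,0,1],"delta_rot":[0,0,0],"hand":1},{"xyz":[0,0,2],"delta_rot":[0,0,0],"hand":1},{"xyz":[0,0,2.7],"delta_rot":[0,0,0],"hand":1},{"xyz":[0,0,2.7],"delta_rot":[0,0,0],"hand":0.3},{"xyz":[0,0,2.7],"delta_rot":[0,0,0],"hand":0}]'
python3 -m handwheel '[{"xyz":[0,0,0],"delta_rot":[0,0,0],"hand":0},{"xyz":[0,0,0],"delta_rot":[0,0,0],"hand":0},{"xyz":[0,0,-15],"delta_rot":[0,0,0],"hand":0},{"xyz":[0,0,-35],"delta_rot":[0,0,0],"hand":0},{"xyz":[0,0,-60],"delta_rot":[0,0,0],"hand":0}]'
python3 -m handwheel '[{"xyz":[0,0,-50],"delta_rot":[0,0,0],"hand":0},{"xyz":[0,0,-100],"delta_rot":[0,0,0],"hand":0.5},{"xyz":[0,0,-130],"delta_rot":[0,0,0],"hand":1},{"xyz":[0,0,-130],"delta_rot":[0,0,0],"hand":1},{"xyz":[0,0,-130],"delta_rot":[0,0,0],"hand":1}]'
python3 - <<'E'
from h import *
m=vision.camera_model('wrist');a=vision.capture('wrist')[...,::-1];cv2.imwrite('pics/w7.png',a)
h=cv2.cvtColor(a,cv2.COLOR_BGR2HSV);k=cv2.inRange(h,(155,100,60),(179,255,255))
n,l,st,c=cv2.connectedComponentsWithStats(k)
for i in range(1,n):
    if st[i,4]>60:print(st[i],c[i],atz(m,*c[i],.062))
print(W([-.012,0,.062]));s=bot.read_state();print(s['position'],s['opening'])
E
```

```text
time_s: 15.5
position: [0.5059, 0.0705, 0.0493]
tcp_rot: [[-0.44, -0.898, 0.005], [-0.898, 0.44, -0.0], [-0.002, -0.004, -1.0]]
force: [-0.3, 0.1, 0.3]
opening: 0.381
grasp_force: 0.0
time_s: 16.12
position: [0.5053, 0.0705, 0.1105]
tcp_rot: [[-0.44, -0.898, 0.004], [-0.898, 0.44, -0.0], [-0.002, -0.004, -1.0]]
force: [0.9, 0.2, 0.3]
opening: 0.499
grasp_force: 0.0
time_s: 16.75
position: [0.5041, 0.0706, 0.239]
tcp_rot: [[-0.44, -0.898, 0.003], [-0.898, 0.44, -0.0], [-0.001, -0.003, -1.0]]
force: [-0.3, 0.2, 0.1]
opening: 0.13
grasp_force: 0.0
[315  71  17  12 169] [322.75147929  76.76331361] [ 0.45102724 -0.02942328  0.062     ]
[309 175  20  19 278] [318.29136691 183.97482014] [0.50576179 0.07115251 0.062     ]
[0.50325713 0.07111888 0.062     ]
[0.50381888 0.07063501 0.23838574] 0.09059836574533611
```

The cap reads (0.5058, 0.0712), so the vial is upright in the well, about 2.4 mm from my estimate of the well's centre. Next I'll go behind the lid.

Run:
```python
from h import *
s=bot.read_state();print(s['joint_positions'].round(1))
R=Rdown(1,S[2]-np.radians(14));go(W([.108,0,.238]),R)
```

```text
[  -4.6   20.7   98.1    0.    61.1 -158.5]
t 16.8 at [0.5038 0.0706 0.2384] xyz [-118.    23.5    0.5] rot [-0.002  0.001  0.054] F [-0.6  0.7  0.4]
```

```bash
python3 -m handwheel '[{"xyz":[-30,6,0],"delta_rot":[0,0,0.054],"hand":1},{"xyz":[-60,12,0],"delta_rot":[0,0,0.054],"hand":1},{"xyz":[-90,18,0],"delta_rot":[0,0,0.054],"hand":1},{"xyz":[-118,24,0],"delta_rot":[0,0,0.054],"hand":1},{"xyz":[-118,24,0],"delta_rot":[0,0,0.054],"hand":1}]'
python3 -m handwheel '[{"xyz":[0,0,15],"delta_rot":[0,0,0],"hand":1},{"xyz":[0,0,35],"delta_rot":[0,0,0],"hand":1},{"xyz":[0,0,55],"delta_rot":[0,0,0],"hand":1},{"xyz":[0,0,79],"delta_rot":[0,0,0],"hand":1},{"xyz":[0,0,79],"delta_rot":[0,0,0],"hand":1}]'
python3 - <<'E'
from h import *
R=Rdown(1,S[2]-np.radians(14))
for x,z in[(85,152),(67,150),(52,148),(38,143),(17,132),(0,115),(-11,94),(-16,86)]:go(W([x/1e3,0,z/1e3+.008]),R)
E
```

```text
time_s: 17.42
position: [0.5347, 0.1884, 0.2375]
tcp_rot: [[-0.486, -0.874, 0.001], [-0.874, 0.486, -0.0], [-0.0, -0.001, -1.0]]
force: [-0.5, -0.7, -0.7]
opening: 0.009
grasp_force: 0.0
time_s: 18.05
position: [0.5332, 0.1856, 0.1575]
tcp_rot: [[-0.489, -0.872, -0.003], [-0.872, 0.489, -0.001], [0.003, 0.002, -1.0]]
force: [-0.2, -1.0, 0.3]
opening: 0.002
grasp_force: 0.0
t 18.05 at [0.5332 0.1856 0.1575] xyz [20.4 -6.3 -2.4] rot [ 0.002 -0.003 -0.002] F [-0.2 -1.   0.3]
t 18.05 at [0.5332 0.1856 0.1575] xyz [ 37.8 -10.7  -0.4] rot [ 0.002 -0.003 -0.002] F [-0.2 -1.   0.3]
t 18.05 at [0.5332 0.1856 0.1575] xyz [ 52.4 -14.3   1.6] rot [ 0.002 -0.003 -0.002] F [-0.2 -1.   0.3]
t 18.05 at [0.5332 0.1856 0.1575] xyz [ 65.9 -17.7   6.7] rot [ 0.002 -0.003 -0.002] F [-0.2 -1.   0.3]
t 18.05 at [0.5332 0.1856 0.1575] xyz [ 86.3 -22.9  17.7] rot [ 0.002 -0.003 -0.002] F [-0.2 -1.   0.3]
t 18.05 at [0.5332 0.1856 0.1575] xyz [102.7 -27.   34.7] rot [ 0.002 -0.003 -0.002] F [-0.2 -1.   0.3]
t 18.05 at [0.5332 0.1856 0.1575] xyz [113.3 -29.8  55.8] rot [ 0.002 -0.003 -0.002] F [-0.2 -1.   0.3]
t 18.05 at [0.5332 0.1856 0.1575] xyz [118.2 -31.   63.8] rot [ 0.002 -0.003 -0.002] F [-0.2 -1.   0.3]
```

```bash
python3 -m handwheel '[{"xyz":[12,-3,-1],"delta_rot":[0,0,0],"hand":1},{"xyz":[22,-6,-2],"delta_rot":[0,0,0],"hand":1},{"xyz":[30,-8,-1],"delta_rot":[0,0,0],"hand":1},{"xyz":[37,-10,0],"delta_rot":[0,0,0],"hand":1},{"xyz":[43,-12,0],"delta_rot":[0,0,0],"hand":1}]'
python3 -m handwheel '[{"xyz":[5,-1,1],"delta_rot":[0,0,0],"hand":1},{"xyz":[9,-2.3,1.5],"delta_rot":[0,0,0],"hand":1},{"xyz":[14,-3.5,3],"delta_rot":[0,0,0],"hand":1},{"xyz":[18,-4.7,5],"delta_rot":[0,0,0],"hand":1},{"xyz":[23,-6,7],"delta_rot":[0,0,0],"hand":1}]'
```

```text
time_s: 18.68
position: [0.525, 0.1433, 0.1605]
tcp_rot: [[-0.488, -0.873, 0.004], [-0.873, 0.488, 0.0], [-0.002, -0.004, -1.0]]
force: [-1.2, 0.9, 0.7]
opening: 0.004
grasp_force: 0.4
time_s: 19.3
position: [0.5192, 0.1205, 0.1532]
tcp_rot: [[-0.488, -0.873, 0.004], [-0.873, 0.488, -0.0], [-0.002, -0.004, -1.0]]
force: [-0.4, 0.7, 1.0]
opening: -0.0
grasp_force: 0.6
```

```bash
python3 -m handwheel '[{"xyz":[5,-1.3,4],"delta_rot":[0,0,0],"hand":1},{"xyz":[10,-2.6,7],"delta_rot":[0,0,0],"hand":1},{"xyz":[15,-4,10],"delta_rot":[0,0,0],"hand":1},{"xyz":[20,-5.2,13],"delta_rot":[0,0,0],"hand":1},{"xyz":[25,-6.5,18],"delta_rot":[0,0,0],"hand":1}]'
python3 -m handwheel '[{"xyz":[4,-1,4],"delta_rot":[0,0,0],"hand":1},{"xyz":[8,-2,8],"delta_rot":[0,0,0],"hand":1},{"xyz":[12,-3,12],"delta_rot":[0,0,0],"hand":1},{"xyz":[15,-4,17],"delta_rot":[0,0,0],"hand":1},{"xyz":[17,-4.5,21],"delta_rot":[0,0,0],"hand":1}]'
python3 - <<'E'
from h import *
R=Rdown(1,S[2]-np.radians(14))
for x,z in[(-11,94),(-18,90),(-22,84)]:go(W([x/1e3,0,z/1e3+.008]),R)
E
```

```text
time_s: 19.92
position: [0.5125, 0.0954, 0.135]
tcp_rot: [[-0.488, -0.873, 0.004], [-0.873, 0.488, -0.0], [-0.002, -0.004, -1.0]]
force: [-0.8, 1.0, 0.8]
opening: 0.004
grasp_force: 0.8
time_s: 20.55
position: [0.5082, 0.0784, 0.1139]
tcp_rot: [[-0.488, -0.873, 0.004], [-0.873, 0.488, -0.0], [-0.002, -0.003, -1.0]]
force: [-0.8, 1.6, 1.9]
opening: 0.005
grasp_force: 0.9
t 20.55 at [0.5082 0.0784 0.1139] xyz [ 7.8  1.1 11.9] rot [-0.003  0.002 -0.   ] F [-0.8  1.6  1.9]
t 20.55 at [0.5082 0.0784 0.1139] xyz [14.6 -0.6 15.9] rot [-0.003  0.002 -0.   ] F [-0.8  1.6  1.9]
t 20.55 at [0.5082 0.0784 0.1139] xyz [18.5 -1.5 21.9] rot [-0.003  0.002 -0.   ] F [-0.8  1.6  1.9]
```

```bash
python3 -m handwheel '[{"xyz":[4,0,4],"delta_rot":[0,0,0],"hand":1},{"xyz":[8,0,8],"delta_rot":[0,0,0],"hand":1},{"xyz":[12,-1,12],"delta_rot":[0,0,0],"hand":1},{"xyz":[16,-1,16],"delta_rot":[0,0,0],"hand":1},{"xyz":[18.5,-1.5,20],"delta_rot":[0,0,0],"hand":1}]'
python3 -m handwheel '[{"xyz":[0,0,1],"delta_rot":[0,0,0],"hand":1},{"xyz":[0,0,2],"delta_rot":[0,0,0],"hand":1},{"xyz":[0,0,3],"delta_rot":[0,0,0],"hand":1},{"xyz":[0,0,4],"delta_rot":[0,0,0],"hand":1},{"xyz":[0,0,4],"delta_rot":[0,0,0],"hand":1}]'
```

```text
time_s: 21.18
position: [0.5008, 0.0615, 0.094]
tcp_rot: [[-0.488, -0.873, 0.004], [-0.873, 0.488, -0.0], [-0.002, -0.004, -1.0]]
force: [0.8, 0.9, 2.3]
opening: 0.004
grasp_force: 1.0
time_s: 21.8
position: [0.5007, 0.0617, 0.0902]
tcp_rot: [[-0.488, -0.873, 0.004], [-0.873, 0.488, -0.0], [-0.002, -0.004, -1.0]]
force: [0.1, -1.5, 2.2]
opening: 0.003
grasp_force: 1.0
```

```bash
python3 -m handwheel '[{"xyz":[0,0,1],"delta_rot":[0,0,0],"hand":1},{"xyz":[0,0,2],"delta_rot":[0,0,0],"hand":1},{"xyz":[0,0,3],"delta_rot":[0,0,0],"hand":1},{"xyz":[0,0,4],"delta_rot":[0,0,0],"hand":1},{"xyz":[0,0,4],"delta_rot":[0,0,0],"hand":1}]'
python3 -m handwheel '[{"xyz":[0,0,0.7],"delta_rot":[0,0,0],"hand":1},{"xyz":[0,0,1.4],"delta_rot":[0,0,0],"hand":1},{"xyz":[0,0,2],"delta_rot":[0,0,0],"hand":1},{"xyz":[0,0,2],"delta_rot":[0,0,0],"hand":1},{"xyz":[0,0,2],"delta_rot":[0,0,0],"hand":1}]'
```

```text
time_s: 22.42
position: [0.5007, 0.0614, 0.087]
tcp_rot: [[-0.487, -0.873, 0.004], [-0.873, 0.487, -0.001], [-0.001, -0.004, -1.0]]
force: [-2.0, -3.3, 8.9]
opening: 0.006
grasp_force: 4.2
time_s: 23.05
position: [0.5007, 0.0612, 0.0853]
tcp_rot: [[-0.487, -0.873, 0.004], [-0.873, 0.487, -0.001], [-0.001, -0.004, -1.0]]
force: [-2.6, -3.6, 11.9]
opening: 0.003
grasp_force: 5.5
```

```bash
python3 -m handwheel '[{"xyz":[0,0,0.5],"delta_rot":[0,0,0],"hand":1},{"xyz":[0,0,1],"delta_rot":[0,0,0],"hand":1},{"xyz":[0,0,1.5],"delta_rot":[0,0,0],"hand":1},{"xyz":[0,0,1.5],"delta_rot":[0,0,0],"hand":1},{"xyz":[0,0,1.5],"delta_rot":[0,0,0],"hand":1}]'
```

```text
time_s: 23.68
position: [0.5006, 0.0611, 0.084]
tcp_rot: [[-0.487, -0.873, 0.004], [-0.873, 0.487, -0.001], [-0.001, -0.004, -1.0]]
force: [-1.8, -3.6, 13.0]
opening: 0.005
grasp_force: 6.4
```

```bash
python3 -m handwheel '[{"xyz":[0,0,0.5],"delta_rot":[0,0,0],"hand":1},{"xyz":[0,0,1],"delta_rot":[0,0,0],"hand":1},{"xyz":[0,0,1.3],"delta_rot":[0,0,0],"hand":1},{"xyz":[0,0,1.3],"delta_rot":[0,0,0],"hand":1},{"xyz":[0,0,1.3],"delta_rot":[0,0,0],"hand":1}]'
```

```text
time_s: 24.3
position: [0.5009, 0.0619, 0.0813]
tcp_rot: [[-0.488, -0.873, 0.004], [-0.873, 0.488, 0.0], [-0.002, -0.004, -1.0]]
force: [0.7, 1.0, 0.0]
opening: 0.005
grasp_force: 0.0
```

The force dropped to zero, so the bolt has snapped over. I'll lift clear and check.

```bash
python3 -m handwheel '[{"xyz":[0,0,-10],"delta_rot":[0,0,0],"hand":1},{"xyz":[0,0,-50],"delta_rot":[0,0,0],"hand":1},{"xyz":[0,0,-100],"delta_rot":[0,0,0],"hand":1},{"xyz":[0,0,-130],"delta_rot":[0,0,0],"hand":1},{"xyz":[0,0,-130],"delta_rot":[0,0,0],"hand":1}]'
python3 -m handwheel '[{"xyz":[-50,-20,0],"delta_rot":[0,0,0],"hand":1},{"xyz":[-100,-40,0],"delta_rot":[0,0,0],"hand":1},{"xyz":[-120,-50,0],"delta_rot":[0,0,0],"hand":1},{"xyz":[-120,-50,0],"delta_rot":[0,0,0],"hand":1},{"xyz":[-120,-50,0],"delta_rot":[0,0,0],"hand":1}]'
python3 - <<'E'
from h import *
a=vision.capture('side')[...,::-1];w=vision.capture('wrist')[...,::-1]
cv2.imwrite('pics/c5.png',np.hstack([cv2.resize(a[170:270,250:350],(400,400),interpolation=cv2.INTER_CUBIC),cv2.resize(w[:220,200:420],(400,400))]))
print(bot.read_state()['force'])
E
```

```text
time_s: 24.92
position: [0.5021, 0.062, 0.2142]
tcp_rot: [[-0.488, -0.873, 0.011], [-0.873, 0.488, -0.0], [-0.005, -0.01, -1.0]]
force: [-0.5, 0.3, 0.2]
opening: 0.001
grasp_force: 0.0
time_s: 25.55
position: [0.6007, 0.1417, 0.2105]
tcp_rot: [[-0.488, -0.873, 0.0], [-0.873, 0.488, -0.001], [0.0, -0.001, -1.0]]
force: [0.4, 0.0, 0.7]
opening: 0.001
grasp_force: 0.0
[ 0.22053453 -0.74962477  0.40018339]
```

View pics/c5.png

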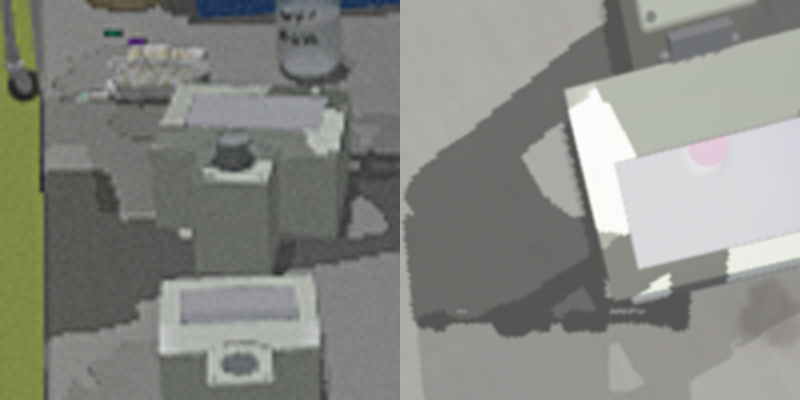

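The picture shows the lid shut flat and held with no hand on it. The button is back up, and the vial's cap shows upright through the window at about (708,150). Handing in.

```bash
python3 -c "
from rig import workorder
print(workorder.hand_in())"
```

```text
the job is handed in; nothing more can be done
None
```

The vial is standing in the well of the larger safe with the lid latched shut; I handed the job in at about 25.6 s, and no verdict came back.

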